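# Hold the spring-return tin carousel open at its stop

## Task

The five-tin carousel on the bench is sprung and turns back when let go. Turn it smoothly, counter-clockwise seen from above, until you feel it come against its stop, where the tall tin faces the pointed nose of the stand, and finish while still holding it there, still. Do not fling it, do not push so hard that the stand skids or tips, and leave the things lying round it alone.

Things in the scene. Friction and masses are not known exactly. Their poses are not given: they have to be found in the camera images.
- stand: Round dark steel stand of the carousel, 210 mm across, 20 mm high, 3 kg, loose on the table on four rubber feet (it skids if pushed sideways with roughly 15 N or more). Origin: centre of its underside, on the carousel's upright axis. Its -x axis points to its front, where a pointed steel nose sticks out 20 mm past the rim.
- stand_nose (a point): Tip of the pointed nose at the front of the stand, 124 mm from the axis, 19 mm above the table.
- carousel (a joint): Angle in rad of the carousel (plywood disc 204 mm across, top 37 mm above the table, five aluminium tins fixed on it on a 68 mm radius) about its upright axis, growing counter-clockwise from above. 0: at rest, held by a spring; 1.3: hard stop, tall tin in line with the nose. The spring takes 1.5 N (at 0) to 2.7 N (at 1.3) at the tall tin, plus a little friction.
- tall_tin_top (a point): Centre of the lid top of the tall tin, 162 mm above the table, 68 mm from the carousel axis. The tall tin is an upright round aluminium cylinder fixed to the disc, 125 mm tall; its lid (top 16 mm) is 44 mm in diameter, the body below 42 mm. The other four tins are 48 to 50 mm across and, like all else on the disc, reach at most 92 mm above the table.
- tape_roll: Bystander: roll of masking tape, 96 mm across, 24 mm high, lying beside the stand; origin at the centre of its underside.
- offcut_3: Bystander: wooden offcut, 60 x 100 x 28 mm, lying beside the stand; origin at the centre of its underside.
- tape_measure: Bystander: tape measure, 66 x 84 x 44 mm, behind the carousel; origin at the centre of its underside.

How it is judged:
By the outcome, as a careful person would: the job done as asked, in the order asked, and still so for the second after the job is handed in, while the arm keeps its last pose, push and grip.
It also fails if it takes over 32 s, if anything falls off the work surface, if the arm or the gripper's body presses on something with over 40 N, if the wrist force passes 120 N, or if a joint passes its speed limit or range.

## Robot

A 6-joint arm with a two-finger parallel gripper is mounted at the origin on a cart in front of the work surface, level with it; the furniture and walls round the work are solid. World frame = base frame: x ahead of the robot, y to its left, z up, the work surface at z = 0. Lengths are in m, angles in rad, forces in N, time in s.
With the tool pointing down it reaches from about 0.225 to 0.875 m from the base axis. Payload 3.4 kg.
Tool frame: the origin (TCP) lies on the mounting face of the last link; the fingertips stand 173 mm ahead of it and the grasp point (between the pads) lies 155 mm ahead of it; x points along the fingers, y is the direction in which the jaws open and shut, and the axes are right-handed (so a half turn about x gives the same grasp; the last joint's range is limited). The gripper opens to 85 mm and grips with 20 to 120 N. Pads are 22 mm wide; open, the fingers measure 114 mm over their backs; the gripper's body (76 mm by 85 mm) begins 54 mm behind the grasp point. The pads swing forward as they close: fully open they stand 13 mm farther back than shut.
Start: joints at [1.131, 0.276, 1.505, -0, 1.361, -0.121], TCP at [0.18, 0.546, 0.405] pointing down, gripper open.
Joint ranges: [-2.89, 2.89], [-0.75, 2.08], [0.22, 2.7], [-1.18, 4.32], [0.11, 2.71], [-2.7, 2.7]. Speed limits (rad/s): [2.57, 2.57, 3.14, 3.14, 3.14, 3.14].

## Interface

Orientations are given as a unit quaternion [w, x, y, z].
In Python, from rig import manip gives the robot as it stands.
- The arm moves only by the tool arm_command, never from a script. Its argument "targets" is a list of rows, each an object with "dp": the shift along the tool's x, y, z in m, a list of three; "turn": the turn, a rotation vector about the tool's x, y, z in degrees, a list of three; "grip": the opening, from -1 (shut) to 1 (fully open). In form: [{"dp": [tx, ty, tz], "turn": [wx, wy, wz], "grip": grip}, ...]. A call has 1 to 8 rows; each row shifts and turns the commanded pose from where the row before left it, along the tool's axes as they then stand; what a row does not reach is not made up. A row lasts 1/10 s, in which the tool goes at most 50 mm and 8.59 degrees, less where a joint would pass 70% of its speed; a pose out of reach is approached as far as the arm can. A call with a gripper value outside its range is refused whole. The fingers move at their own pace and stop on an object; "grip_force" is the grip in N (left out, the last holds). Time passes only in rows, so rows that do not move let the fingers close. It gives the time, the measured TCP pose, the force and the opening at its end, in the units of the state.
- manip.get_state(): the state, without advancing time (a new reading comes with each control period).
- manip.get_image(name): name is "side" or "top"; returns the picture (384x512x3 uint8, red, green, blue); there is no depth.
- manip.calibration(name): a dict with "fx", "fy", "cx", "cy" (pixels), "k1" (the pictures are not rectified: a ray, as slopes to the right and down, at radius r is drawn at 1 + k1 r^2 times it, then the intrinsics apply), "R" (3x3) and "t" (3): a world point X has camera coordinates R X + t. Camera axes: x right, y down, z forward; pixel columns grow to the right and rows downward; lengths in m; the calibration is good to about 2 mm. A picture is of the moment at which its call begins. calibration takes no time and is no camera call.
- manip.sign_off(): hands the job in, once; it reports no verdict.
The state is a dict: "clock": time; "qpos": joint angles; "qd": joint speeds; "effort": joint torques, N m; "position": TCP position; "ee_rot": TCP orientation; "contact_force": force on the tool from outside, world axes, zero at the start; "moment": the same for the moment, N m; "width": finger opening in m.
Only numpy, scipy, OpenCV 4.12 (cv2) and the standard library are available. Lean on these libraries where they do the work, as an engineer would, in place of code of your own. Each camera call takes 0.05 s, during which the arm holds its last target.

## Working session

There is one attempt and no reset: what is moved stays moved. The work goes in short steps, Python scripts to look and compute and a tool call to move; the robot and the scene stay as the last step left them, time stands still between calls to the robot, and variables do not carry over. Pictures are saved under pics/ and viewed, and the job is handed in when it is done.

Besides the shell and the picture viewer there is one more tool, called after ">>>" by a JSON object that holds its "api" and its "payload". arm_command: Moves the arm, as the interface text tells. Its arguments: {"type":"object","properties":{"targets":{"type":"array"},"grip_force":{"type":"number"}},"required":["targets"]}

```bash
mkdir -p pics; ls
python3 - <<'E'
from rig import manip
import cv2,json
s=manip.get_state()
print(s)
for n in("side","top"):
    im=manip.get_image(n); cv2.imwrite(f"pics/{n}0.png",im[:,:,::-1]); print(n,manip.calibration(n))
E
```

```text
pics
{'clock': 0.0, 'qpos': array([ 1.13096697e+00,  2.76564642e-01,  1.50610143e+00, -2.37577409e-06,
        1.36067768e+00, -1.20992621e-01]), 'qd': array([ 9.48157782e-04,  7.25871610e-05, -8.59473638e-04, -1.16652942e-03,
        1.40720227e-04,  1.83978890e-03]), 'effort': array([ 1.00859212e-03, -4.16786993e+01, -2.45809257e+01, -3.26229463e-05,
        1.10479604e-02, -3.55095366e-06]), 'position': array([0.18015389, 0.54583216, 0.40386937]), 'ee_rot': array([ 0.69796972,  0.11165357,  0.69831082, -0.11284388]), 'contact_force': array([ 0.34509414, -0.41246622,  0.24283086]), 'moment': array([ 0.00652372, -0.00040004, -0.03542709]), 'width': 0.08519712515417523}
side {'fx': 363.87529506934453, 'fy': 363.87529506934453, 'cx': 257.8033570906804, 'cy': 189.08015885733704, 'k1': -0.10478857649462234, 'R': array([[-0.8808048 , -0.47324168,  0.0150071 ],
       [-0.28223822,  0.49932979, -0.81915283],
       [ 0.38016377, -0.72574932, -0.57337896]]), 't': array([0.55200861, 0.2468047 , 0.7505377 ])}
top {'fx': 368.23814348606936, 'fy': 368.23814348606936, 'cx': 259.517011209088, 'cy': 192.34962512623866, 'k1': -0.12244369021253051, 'R': array([[-1.52767164e-02, -9.99882868e-01, -9.34450689e-04],
       [-9.77557701e-01,  1.51319944e-02, -2.10123689e-01],
       [ 2.10113217e-01, -2.29652055e-03, -9.77674364e-01]]), 't': array([0.06367275, 0.63577605, 0.98417997])}
```

View pics/side0.png

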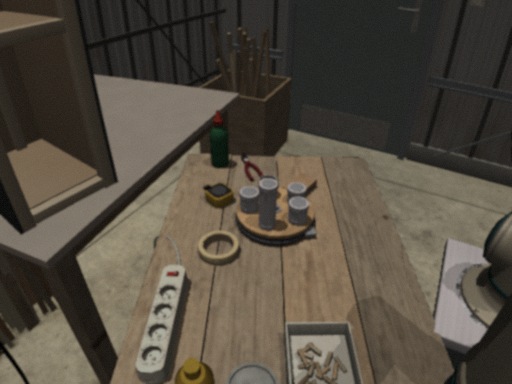

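View pics/top0.png

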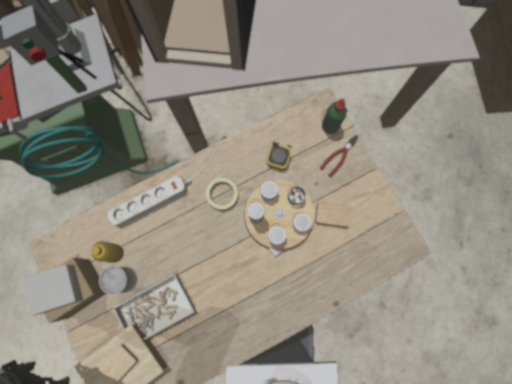

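```bash
cat > h.py <<'E'
import numpy as np,cv2
from rig import manip
def K(n):
    c=manip.calibration(n);return c
def ray(n,u,v):
    c=K(n);p=np.array([(u-c['cx'])/c['fx'],(v-c['cy'])/c['fy']])
    q=p.copy()
    for _ in range(30): q=p/(1+c['k1']*(q@q))
    R=np.array(c['R']);d=R.T@np.array([q[0],q[1],1]);o=-R.T@np.array(c['t']);return o,d/np.linalg.norm(d)
def plane(n,u,v,z):
    o,d=ray(n,u,v);return o+d*(z-o[2])/d[2]
def proj(n,X):
    c=K(n);x=np.array(c['R'])@np.asarray(X)+np.array(c['t']);q=x[:2]/x[2];q=q*(1+c['k1']*(q@q))
    return np.array([q[0]*c['fx']+c['cx'],q[1]*c['fy']+c['cy']])
E
python3 - <<'E'
from h import *
for n in("side","top"):
    c=K(n);print(n,-np.array(c['R']).T@np.array(c['t']))
print("disc",plane('top',280,214,.037))
print("nose",plane('top',276,253,.019))
for p in[(269,190),(256,212),(277,237),(302,223),(297,196)]:print(p,plane('top',*p,.09),plane('top',*p,.162))
print('side tall',plane('side',268,182,.162))
t=cv2.imread('pics/top0.png');s=cv2.imread('pics/side0.png')
a=cv2.resize(t[160:280,220:380],(800,600),interpolation=cv2.INTER_CUBIC);cv2.imwrite('pics/tz.png',a)
a=cv2.resize(s[150:270,190:350],(800,600),interpolation=cv2.INTER_CUBIC);cv2.imwrite('pics/sz.png',a)
E
```

```text
side [0.27054232 0.68269877 0.62422925]
top [0.41569127 0.05630492 1.09585864]
disc [ 0.57797226 -0.0047275   0.037     ]
nose [0.46657315 0.00874726 0.019     ]
(269, 190) [0.63817436 0.0273099  0.09      ] [0.62224888 0.02938539 0.162     ]
(256, 212) [0.57647971 0.06450786 0.09      ] [0.56497037 0.06392069 0.162     ]
(277, 237) [0.50653272 0.00815116 0.09      ] [0.50003024 0.01159804 0.162     ]
(302, 223) [ 0.54381016 -0.06160757  0.09      ] [ 0.53463932 -0.05316732  0.162     ]
(297, 196) [ 0.61982156 -0.05051183  0.09      ] [ 0.60520978 -0.04286582  0.162     ]
side tall [0.57008634 0.06138172 0.162     ]
```

View pics/tz.png

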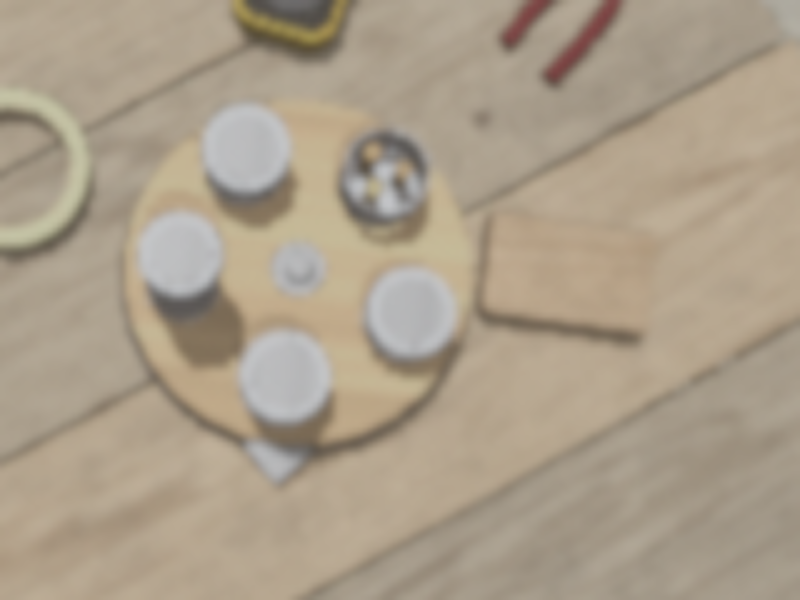

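View pics/sz.png

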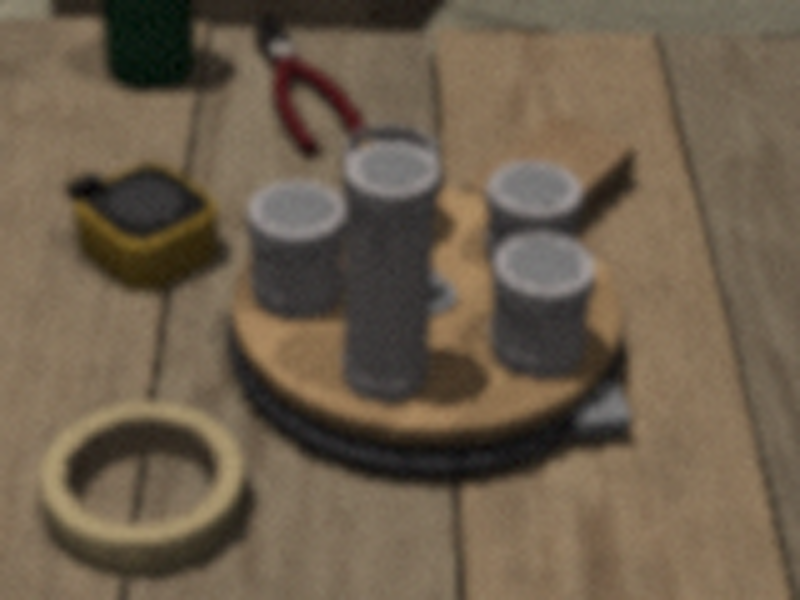

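Run:
```python
from h import *
z=lambda n,x,y,h:plane(n,(220 if n=='top' else 190)+(x+.5)/5-.5,(160 if n=='top' else 150)+(y+.5)/5-.5,h)
nose=z('top',281,486,.019)
print('nose',nose,z('side',632,415,.019))
L=z('top',124,265,.037);R=z('top',478,270,.037);T=z('top',300,98,.037);B=z('top',330,452,.037)
print('edges',L,R,T,B)
print('hub',z('top',298,268,.045))
tall=z('top',180,256,.162);print('tall',tall,z('side',391,168,.162))
P=[z('top',246,150,.092),z('top',285,377,.092),z('top',411,313,.092),z('top',383,182,.08)]
print(P)
# circle fit of 4 edge pts
from scipy.optimize import least_squares
pts=np.array([L,R,T,z('top',150,175,.037),z('top',455,190,.037),z('top',125,300,.037)])[:,:2]
f=least_squares(lambda p:np.hypot(*(pts-p).T)-.102,[.578,0]);print(f.x,f.fun)
c=f.x
for X in [tall]+P: 
    d=X[:2]-c;print(np.hypot(*d),np.degrees(np.arctan2(d[1],d[0])))
d=nose[:2]-c;print('nose',np.hypot(*d),np.degrees(np.arctan2(d[1],d[0])))
# draw
for n in('top','side'):
    im=cv2.imread(f'pics/{n}0.png')
    im=cv2.resize(im,None,fx=5,fy=5,interpolation=cv2.INTER_CUBIC)
    def dr(X,col):
        q=(proj(n,X)+.5)*5-.5; cv2.circle(im,tuple(int(v) for v in q),2,col,-1)
    for a in np.linspace(0,2*np.pi,60):
        dr([c[0]+.102*np.cos(a),c[1]+.102*np.sin(a),.037],(0,0,255))
        dr([c[0]+.105*np.cos(a),c[1]+.105*np.sin(a),.0],(255,0,0))
        dr([tall[0]+.022*np.cos(a),tall[1]+.022*np.sin(a),.162],(0,255,0))
    dr(nose,(255,0,255))
    o=(1100,800) if n=='top' else (950,750)
    cv2.imwrite(f'pics/{n}d.png',im[o[1]:o[1]+600,o[0]:o[0]+800])
```

```text
nose [0.45564811 0.00957565 0.019     ] [0.45571894 0.01197845 0.019     ]
edges [0.58369522 0.0987014  0.037     ] [ 0.57741073 -0.10745447  0.037     ] [ 0.68220828 -0.00633622  0.037     ] [ 0.47375282 -0.01807525  0.037     ]
hub [ 0.57911678 -0.0020176   0.045     ]
tall [0.56810308 0.06490572 0.162     ] [0.56826729 0.06596529 0.162     ]
[array([0.63888468, 0.02790245, 0.092     ]), array([0.51182215, 0.00920732, 0.092     ]), array([ 0.54577603, -0.06090447,  0.092     ]), array([ 0.62188651, -0.04931348,  0.08      ])]
[ 0.58084541 -0.00351402] [ 0.00025514  0.00199718 -0.00059785  0.00115106  0.00058964  0.0013096 ]
0.06959617574401378 100.54977035993808
0.0659965980617391 28.42653968499887
0.07018578034415854 169.55728766835827
0.06725716176175787 -121.42770462308904
0.0614976528024685 -48.13634465970028
nose 0.1258797209145152 174.03127994148747
```

View pics/topd.png

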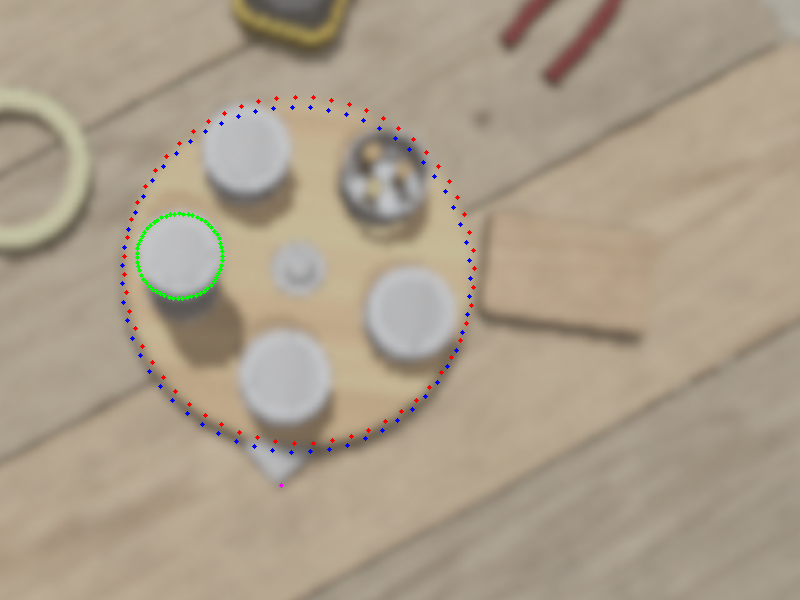

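View pics/sided.png

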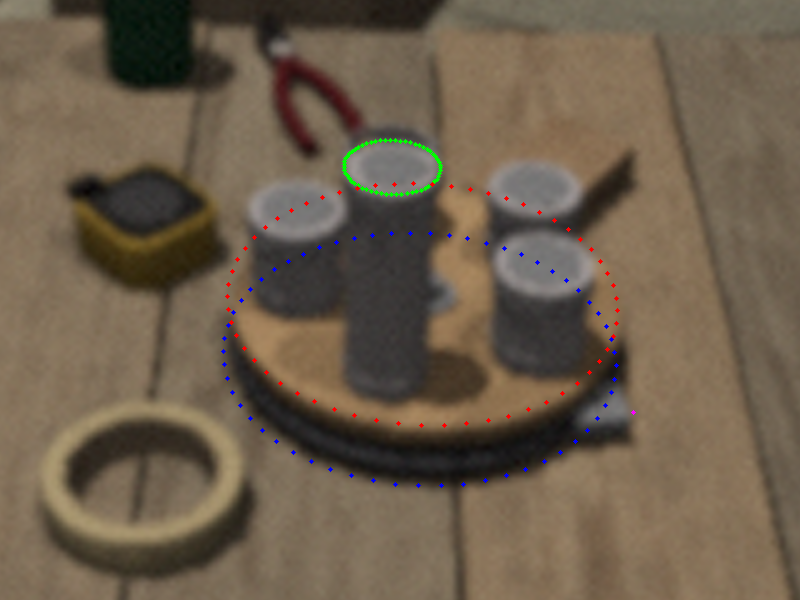

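```bash
cat >> h.py <<'E'
from scipy.spatial.transform import Rotation as Ro
def rot(s): 
    q=s['ee_rot'];return Ro.from_quat([q[1],q[2],q[3],q[0]])
C=np.array([.579,-.0025])
def status():
    s=manip.get_state();R=rot(s).as_matrix();p=s['position']
    print('t',round(s['clock'],2),'pos',p.round(4),'w',round(s['width'],4),'F',s['contact_force'].round(2),'M',s['moment'].round(2),'j',s['qpos'].round(2))
    print('R',R.round(3).tolist(),'yaw y',round(np.degrees(np.arctan2(R[1,1],R[0,1])),2),'Ftool',(R.T@s['contact_force']).round(2))
    return s,R,p
def goal(phi,e,z,ysign=1):
    phi=np.radians(phi);er=np.array([np.cos(phi),np.sin(phi)]);et=np.array([-er[1],er[0]])
    X=C+.068*er+e*et; y=ysign*np.array([et[0],et[1],0]);x=np.array([0,0,-1.]);zz=np.cross(x,y)
    return np.array([*X,z]),np.column_stack([x,y,zz])
E
python3 - <<'E'
from h import *
s,R,p=status()
for sg in(1,-1):
    g,G=goal(99.5,.005,.28,sg)
    print(sg,g,'dp',(R.T@(g-p)).round(4),'turn',np.degrees(Ro.from_matrix(R.T@G).as_rotvec()).round(2))
E
```

```text
t 0.1 pos [0.1801 0.5459 0.4039] w 0.0851 F [ 0.6  -0.35 -0.46] M [-0.01  0.02 -0.06] j [ 1.13  0.28  1.51  0.    1.36 -0.12]
R [[-0.001, 0.313, 0.95], [-0.001, 0.95, -0.313], [-1.0, -0.002, -0.0]] yaw y 71.73 Ftool [ 0.46 -0.14  0.68]
1 [0.56284533 0.06374218 0.28      ] dp [ 0.1244 -0.3377  0.5146] turn [-1.1777e+02 -1.0000e-01  5.0000e-02]
-1 [0.56284533 0.06374218 0.28      ] dp [ 0.1244 -0.3377  0.5146] turn [6.223e+01 4.000e-02 9.000e-02]
```

>>> {"api": "arm_command", "payload": {"targets": [{"dp": [0, -0.0241, 0.0368], "turn": [0, 0, 0], "grip": 0.65}, {"dp": [0, -0.0241, 0.0368], "turn": [0, 0, 0], "grip": 0.65}, {"dp": [0, -0.0241, 0.0368], "turn": [0, 0, 0], "grip": 0.65}, {"dp": [0, -0.0241, 0.0368], "turn": [0, 0, 0], "grip": 0.65}, {"dp": [0, -0.0241, 0.0368], "turn": [0, 0, 0], "grip": 0.65}, {"dp": [0, -0.0241, 0.0368], "turn": [0, 0, 0], "grip": 0.65}, {"dp": [0, -0.0241, 0.0368], "turn": [0, 0, 0], "grip": 0.65}, {"dp": [0, -0.0241, 0.0368], "turn": [0, 0, 0], "grip": 0.65}]}}

```text
clock: 0.9
position: [0.4, 0.2691, 0.4045]
ee_rot: [0.698, 0.112, 0.698, -0.112]
contact_force: [1.1, 0.1, 0.4]
width: 0.0704
```

>>> {"api": "arm_command", "payload": {"targets": [{"dp": [0, -0.0241, 0.0368], "turn": [0, 0, 0], "grip": 0.65}, {"dp": [0, -0.0241, 0.0368], "turn": [0, 0, 0], "grip": 0.65}, {"dp": [0, -0.0241, 0.0368], "turn": [0, 0, 0], "grip": 0.65}, {"dp": [0, -0.0241, 0.0368], "turn": [0, 0, 0], "grip": 0.65}, {"dp": [0, -0.0241, 0.0368], "turn": [0, 0, 0], "grip": 0.65}, {"dp": [0, -0.0241, 0.0368], "turn": [0, 0, 0], "grip": 0.65}, {"dp": [0, 0, 0], "turn": [6, 0, 0], "grip": 0.65}, {"dp": [0, 0, 0], "turn": [8, 0, 0], "grip": 0.65}]}}

```text
clock: 1.7
position: [0.5646, 0.0626, 0.4037]
ee_rot: [0.678, 0.199, 0.679, -0.199]
contact_force: [-0.7, 0.2, -0.7]
width: 0.0704
```

>>> {"api": "arm_command", "payload": {"targets": [{"dp": [0, 0, 0], "turn": [8, 0, 0], "grip": 0.65}, {"dp": [0, 0, 0], "turn": [8, 0, 0], "grip": 0.65}, {"dp": [0, 0, 0], "turn": [8, 0, 0], "grip": 0.65}, {"dp": [0, 0, 0], "turn": [8, 0, 0], "grip": 0.65}, {"dp": [0, 0, 0], "turn": [8, 0, 0], "grip": 0.65}, {"dp": [0, 0, 0], "turn": [8, 0, 0], "grip": 0.65}, {"dp": [0, 0, 0], "turn": [0, 0, 0], "grip": 0.65}, {"dp": [0, 0, 0], "turn": [0, 0, 0], "grip": 0.65}]}}

```text
clock: 2.5
position: [0.5636, 0.0642, 0.4044]
ee_rot: [0.541, 0.455, 0.541, -0.455]
contact_force: [-0.2, 0.4, 0.2]
width: 0.0703
```

Run:
```python
from h import *
s,R,p=status()
g,G=goal(99.5,.0,.28,-1)
print(g,'dp',(R.T@(g-p)).round(4),'turn',np.degrees(Ro.from_matrix(R.T@G).as_rotvec()).round(2))
im=manip.get_image('side');cv2.imwrite('pics/s1.png',im[:,:,::-1])
im=manip.get_image('top');cv2.imwrite('pics/t1.png',im[:,:,::-1])
```

```text
t 2.5 pos [0.5636 0.0642 0.4044] w 0.0703 F [-0.21  0.37  0.24] M [-0.01 -0.04 -0.05] j [-0.01  0.26  1.52  0.    1.36 -0.18]
R [[-0.001, 0.985, 0.172], [0.0, 0.172, -0.985], [-1.0, -0.001, -0.0]] yaw y 9.9 Ftool [-0.24 -0.14 -0.4 ]
[0.56777676 0.06456742 0.28      ] dp [0.1244 0.0042 0.0003] turn [ 0.4  -0.01  0.04]
```

View images.

View pics/s1.png

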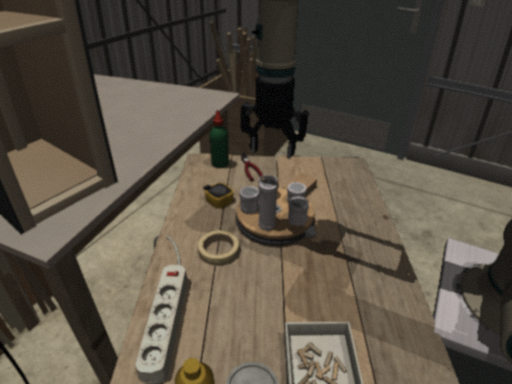

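View pics/t1.png

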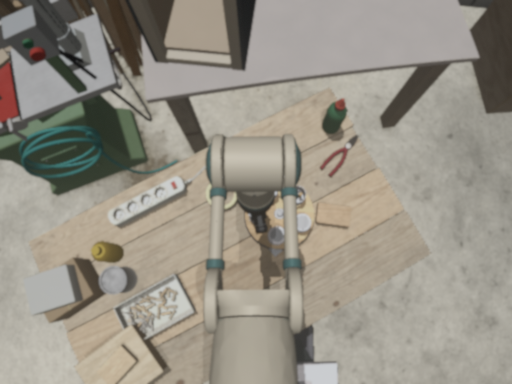

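>>> {"api": "arm_command", "payload": {"targets": [{"dp": [0.02, 0.0042, 0.0003], "turn": [0, 0, 0], "grip": 0.65}, {"dp": [0.024, 0, 0], "turn": [0, 0, 0], "grip": 0.65}, {"dp": [0.02, 0, 0], "turn": [0, 0, 0], "grip": 0.65}, {"dp": [0, 0, 0], "turn": [0, 0, 0], "grip": 0.65}]}}

```text
clock: 3.0
position: [0.5668, 0.0646, 0.3379]
ee_rot: [0.539, 0.454, 0.543, -0.457]
contact_force: [-0.8, 0.0, 0.7]
width: 0.0705
```

Run:
```python
from h import *
s,R,p=status()
g,G=goal(99.5,.0,.28,-1)
print(g,'dp',(R.T@(g-p)).round(4))
im=manip.get_image('side')[:,:,::-1]
cv2.imwrite('pics/s2.png',cv2.resize(im[90:250,190:350],(600,600),interpolation=cv2.INTER_CUBIC))
```

```text
t 3.0 pos [0.5668 0.0646 0.3379] w 0.0705 F [-0.76  0.04  0.65] M [-0.    0.04  0.01] j [-0.01  0.32  1.62  0.    1.21 -0.18]
R [[-0.006, 0.985, 0.17], [0.0, 0.17, -0.985], [-1.0, -0.006, -0.001]] yaw y 9.8 Ftool [-0.65 -0.74 -0.17]
[0.56777676 0.06456742 0.28      ] dp [0.0579 0.0013 0.0003]
```

View pics/s2.png

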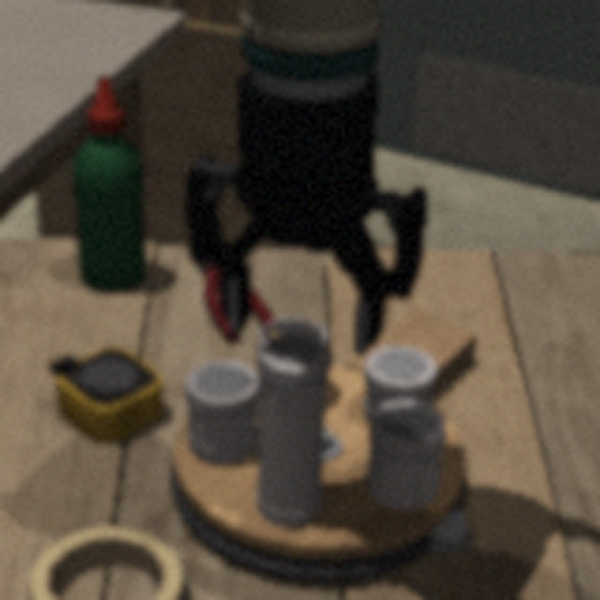

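>>> {"api": "arm_command", "payload": {"targets": [{"dp": [0.015, 0.001, 0.0003], "turn": [0, 0, 0], "grip": 0.65}, {"dp": [0.018, 0, 0], "turn": [0, 0, 0], "grip": 0.65}, {"dp": [0.018, 0, 0], "turn": [0, 0, 0], "grip": 0.65}, {"dp": [0.007, 0, 0], "turn": [0, 0, 0], "grip": 0.5}, {"dp": [0, 0, 0], "turn": [0, 0, 0], "grip": 0.4}, {"dp": [0, 0, 0], "turn": [0, 0, 0], "grip": 0.3}, {"dp": [0, 0, 0], "turn": [0, 0, 0], "grip": 0.3}, {"dp": [0, 0, 0], "turn": [0, 0, 0], "grip": 0.3}]}}

```text
clock: 3.85
position: [0.5693, 0.0645, 0.2837]
ee_rot: [0.541, 0.456, 0.54, -0.455]
contact_force: [-0.1, -0.0, -0.0]
width: 0.0555
```

Run:
```python
from h import *
s,R,p=status()
g,G=goal(99.5,.0,.28,-1)
print(g,'dp',(R.T@(g-p)).round(4))
im=manip.get_image('side')[:,:,::-1]
cv2.imwrite('pics/s3.png',cv2.resize(im[90:250,190:350],(600,600),interpolation=cv2.INTER_CUBIC))
```

```text
t 3.85 pos [0.5693 0.0645 0.2837] w 0.0555 F [-0.06 -0.01 -0.02] M [-0.01 -0.12  0.  ] j [-0.01  0.36  1.69  0.    1.08 -0.18]
R [[0.002, 0.986, 0.169], [0.0, 0.169, -0.986], [-1.0, 0.002, 0.0]] yaw y 9.74 Ftool [ 0.02 -0.06 -0.  ]
[0.56777676 0.06456742 0.28      ] dp [ 0.0037 -0.0015 -0.0003]
```

View pics/s3.png

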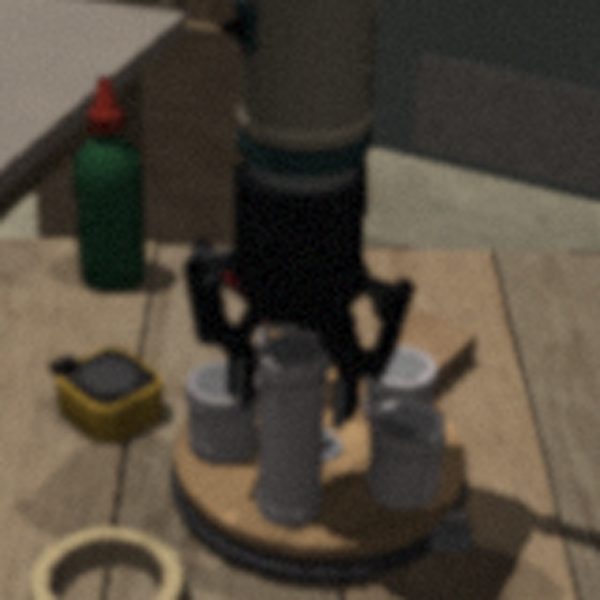

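>>> {"api": "arm_command", "payload": {"targets": [{"dp": [0.002, -0.0015, 0], "turn": [0, 0, 0], "grip": 0.3}, {"dp": [0, -0.0015, 0], "turn": [0, 0, 0], "grip": 0.3}, {"dp": [0, -0.0015, 0], "turn": [0, 0, 0], "grip": 0.3}, {"dp": [0, -0.001, 0], "turn": [0, 0, 0], "grip": 0.3}, {"dp": [0, -0.001, 0], "turn": [0, 0, 0], "grip": 0.3}]}}

```text
clock: 4.4
position: [0.5628, 0.0635, 0.2808]
ee_rot: [0.541, 0.456, 0.54, -0.455]
contact_force: [1.1, 1.1, -1.9]
width: 0.056
```

>>> {"api": "arm_command", "payload": {"targets": [{"dp": [0, -0.0018, 0.00017], "turn": [-1.5, 0, 0], "grip": 0.3}, {"dp": [0, -0.0018, 0.00017], "turn": [-1.5, 0, 0], "grip": 0.3}, {"dp": [0, -0.0018, 0.00017], "turn": [-1.5, 0, 0], "grip": 0.3}, {"dp": [0, -0.0018, 0.00017], "turn": [-1.5, 0, 0], "grip": 0.3}]}}

```text
clock: 4.8
position: [0.5556, 0.0614, 0.2808]
ee_rot: [0.564, 0.426, 0.564, -0.426]
contact_force: [2.0, 2.0, -1.2]
width: 0.0555
```

Run:
```python
from h import *
s,R,p=status()
yaw=np.degrees(np.arctan2(R[1,1],R[0,1]));phi=yaw+90
g,G=goal(phi,.0,.28,-1)
print('phi',phi,'dp to tin centre',(R.T@(g-p)).round(4))
im=manip.get_image('side')[:,:,::-1]
cv2.imwrite('pics/s4.png',cv2.resize(im[90:250,190:350],(600,600),interpolation=cv2.INTER_CUBIC))
```

```text
t 4.8 pos [0.5556 0.0614 0.2808] w 0.0555 F [ 2.01  1.97 -1.21] M [ 0.36 -0.25  0.06] j [-0.01  0.35  1.73  0.    1.07 -0.29]
R [[0.0, 0.962, 0.273], [0.001, 0.273, -0.962], [-1.0, 0.001, -0.0]] yaw y 15.86 Ftool [ 1.22  2.47 -1.34]
phi 105.86124206622874 dp to tin centre [ 0.0008  0.0051 -0.0001]
```

View pics/s4.png

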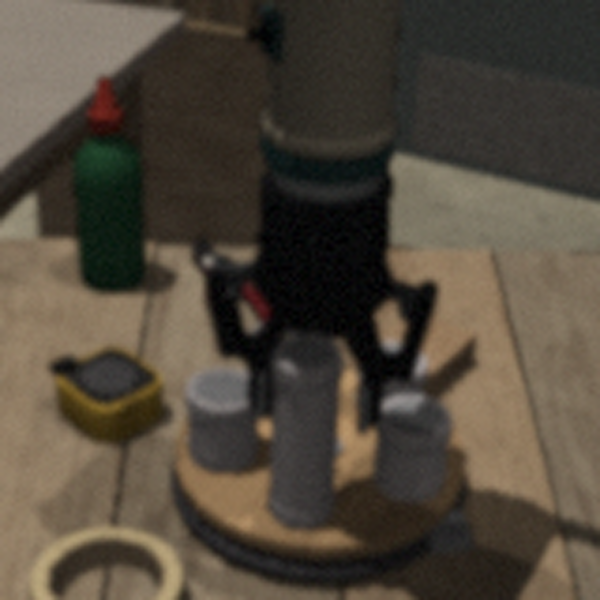

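>>> {"api": "arm_command", "payload": {"targets": [{"dp": [0, -0.0018, 0.00017], "turn": [-1.5, 0, 0], "grip": 0.3}, {"dp": [0, -0.0018, 0.00017], "turn": [-1.5, 0, 0], "grip": 0.3}, {"dp": [0, -0.0018, 0.00017], "turn": [-1.5, 0, 0], "grip": 0.3}, {"dp": [0, -0.0018, 0.00017], "turn": [-1.5, 0, 0], "grip": 0.3}, {"dp": [0, -0.0018, 0.00017], "turn": [-1.5, 0, 0], "grip": 0.3}, {"dp": [0, -0.0018, 0.00017], "turn": [-1.5, 0, 0], "grip": 0.3}, {"dp": [0, -0.0018, 0.00017], "turn": [-1.5, 0, 0], "grip": 0.3}, {"dp": [0, -0.0018, 0.00017], "turn": [-1.5, 0, 0], "grip": 0.3}]}}

```text
clock: 5.65
position: [0.5426, 0.0548, 0.2807]
ee_rot: [0.606, 0.365, 0.606, -0.365]
contact_force: [0.7, 3.7, 0.1]
width: 0.0557
```

>>> {"api": "arm_command", "payload": {"targets": [{"dp": [0, -0.0018, 0.00017], "turn": [-1.5, 0, 0], "grip": 0.3}, {"dp": [0, -0.0018, 0.00017], "turn": [-1.5, 0, 0], "grip": 0.3}, {"dp": [0, -0.0018, 0.00017], "turn": [-1.5, 0, 0], "grip": 0.3}, {"dp": [0, -0.0018, 0.00017], "turn": [-1.5, 0, 0], "grip": 0.3}, {"dp": [0, -0.0018, 0.00017], "turn": [-1.5, 0, 0], "grip": 0.3}, {"dp": [0, -0.0018, 0.00017], "turn": [-1.5, 0, 0], "grip": 0.3}, {"dp": [0, -0.0018, 0.00017], "turn": [-1.5, 0, 0], "grip": 0.3}, {"dp": [0, -0.0018, 0.00017], "turn": [-1.5, 0, 0], "grip": 0.3}]}}

```text
clock: 6.45
position: [0.5312, 0.0457, 0.2807]
ee_rot: [0.64, 0.3, 0.641, -0.3]
contact_force: [1.0, 4.6, -0.2]
width: 0.0555
```

```bash
cat >> h.py <<'E'
def chk(name):
    s,R,p=status()
    phi=np.degrees(np.arctan2(R[1,1],R[0,1]))+90
    g,G=goal(phi,.0,.28,-1)
    print('phi',phi,'dp to tin centre',(R.T@(g-p)).round(4))
    im=manip.get_image('side')[:,:,::-1]
    cv2.imwrite(f'pics/{name}.png',cv2.resize(im[90:250,190:350],(600,600),interpolation=cv2.INTER_CUBIC))
E
python3 -c "
from h import *
chk('s5')"
```

```text
t 6.45 pos [0.5312 0.0457 0.2807] w 0.0555 F [ 0.95  4.56 -0.16] M [ 0.57 -0.07  0.08] j [-0.04  0.31  1.78  0.    1.04 -0.74]
R [[-0.0, 0.768, 0.641], [0.0, 0.641, -0.768], [-1.0, -0.0, -0.0]] yaw y 39.86 Ftool [ 0.16  3.65 -2.89]
phi 129.8586446623437 dp to tin centre [ 0.0007  0.0058 -0.0003]
```

View pics/s5.png

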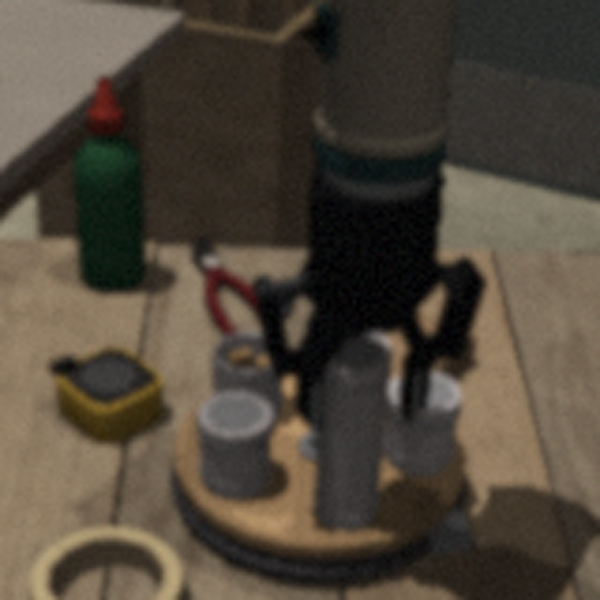

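>>> {"api": "arm_command", "payload": {"targets": [{"dp": [0, -0.0018, 8e-05], "turn": [-1.5, 0, 0], "grip": 0.3}, {"dp": [0, -0.0018, 8e-05], "turn": [-1.5, 0, 0], "grip": 0.3}, {"dp": [0, -0.0018, 8e-05], "turn": [-1.5, 0, 0], "grip": 0.3}, {"dp": [0, -0.0018, 8e-05], "turn": [-1.5, 0, 0], "grip": 0.3}, {"dp": [0, -0.0018, 8e-05], "turn": [-1.5, 0, 0], "grip": 0.3}, {"dp": [0, -0.0018, 8e-05], "turn": [-1.5, 0, 0], "grip": 0.3}, {"dp": [0, -0.0018, 8e-05], "turn": [-1.5, 0, 0], "grip": 0.3}, {"dp": [0, -0.0018, 8e-05], "turn": [-1.5, 0, 0], "grip": 0.3}]}}

```text
clock: 7.3
position: [0.5218, 0.0349, 0.2808]
ee_rot: [0.669, 0.231, 0.668, -0.231]
contact_force: [3.3, 0.2, -1.1]
width: 0.0553
```

```bash
python3 -c "
from h import *
chk('s6')"
```

```text
t 7.3 pos [0.5218 0.0349 0.2808] w 0.0553 F [ 3.33  0.15 -1.06] M [ 0.09 -0.35 -0.07] j [-0.07  0.3   1.8  -0.    1.04 -0.97]
R [[0.001, 0.618, 0.787], [-0.0, 0.787, -0.618], [-1.0, 0.0, 0.001]] yaw y 51.86 Ftool [1.06 2.18 2.52]
phi 141.86026932204427 dp to tin centre [0.0008 0.0059 0.0001]
```

>>> {"api": "arm_command", "payload": {"targets": [{"dp": [0, -0.0018, 0.0003], "turn": [-1.5, 0, 0], "grip": 0.3}, {"dp": [0, -0.0018, 0.0003], "turn": [-1.5, 0, 0], "grip": 0.3}, {"dp": [0, -0.0018, 0.00017], "turn": [-1.5, 0, 0], "grip": 0.3}, {"dp": [0, -0.0018, 0.00017], "turn": [-1.5, 0, 0], "grip": 0.3}, {"dp": [0, -0.0018, 0.00015], "turn": [-1.5, 0, 0], "grip": 0.3}, {"dp": [0, -0.0018, 0.00015], "turn": [-1.5, 0, 0], "grip": 0.3}, {"dp": [0, -0.0018, 0.00015], "turn": [-1.5, 0, 0], "grip": 0.3}, {"dp": [0, -0.0018, 0.00015], "turn": [-1.5, 0, 0], "grip": 0.3}]}}

```text
clock: 8.15
position: [0.5151, 0.0222, 0.2807]
ee_rot: [0.689, 0.16, 0.689, -0.16]
contact_force: [3.0, -0.4, 0.4]
width: 0.0555
```

```bash
python3 -c "
from h import *
chk('s7')"
```

```text
t 8.15 pos [0.5151 0.0222 0.2807] w 0.0555 F [ 2.98 -0.43  0.37] M [ 0.11 -0.36 -0.05] j [-0.09  0.29  1.82  0.    1.03 -1.21]
R [[0.0, 0.441, 0.898], [0.0, 0.898, -0.441], [-1.0, 0.0, 0.0]] yaw y 63.85 Ftool [-0.37  0.93  2.87]
phi 153.85495846650218 dp to tin centre [0.0007 0.006  0.0002]
```

View pics/s7.png

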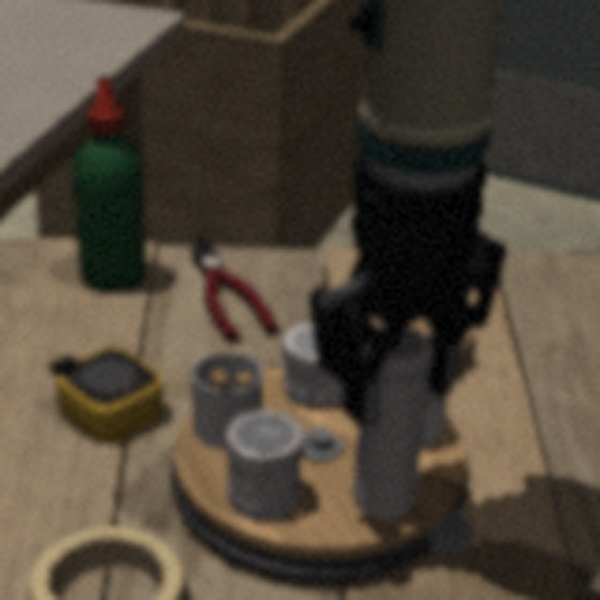

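>>> {"api": "arm_command", "payload": {"targets": [{"dp": [0, 0, 0.0003], "turn": [0, 0, 0], "grip": 0.3}, {"dp": [0, 0, 0], "turn": [0, 0, 0], "grip": 0.3}]}}

```text
clock: 8.4
position: [0.5151, 0.0222, 0.2806]
ee_rot: [0.688, 0.161, 0.689, -0.161]
contact_force: [0.8, 1.2, 1.1]
width: 0.0556
```

```bash
python3 -c "
from h import *
for i in range(4):
    s,R,p=status()
    im=manip.get_image('top')
cv2.imwrite('pics/t7.png',cv2.resize(im[160:280,220:380,::-1],(800,600),interpolation=cv2.INTER_CUBIC))
"
```

```text
t 8.4 pos [0.5151 0.0222 0.2806] w 0.0556 F [0.8  1.17 1.06] M [ 0.23 -0.18 -0.02] j [-0.09  0.29  1.82  0.    1.03 -1.2 ]
R [[-0.001, 0.443, 0.897], [0.0, 0.897, -0.443], [-1.0, -0.0, -0.001]] yaw y 63.73 Ftool [-1.06  1.4   0.2 ]
t 8.45 pos [0.5152 0.0223 0.2807] w 0.0559 F [0.8  0.78 0.91] M [ 0.22 -0.14 -0.07] j [-0.09  0.29  1.82  0.    1.03 -1.2 ]
R [[-0.001, 0.443, 0.897], [0.0, 0.897, -0.443], [-1.0, 0.0, -0.001]] yaw y 63.74 Ftool [-0.91  1.06  0.37]
t 8.5 pos [0.5152 0.0223 0.2806] w 0.0555 F [ 0.45  1.47 -0.11] M [ 0.15 -0.2   0.01] j [-0.09  0.29  1.82  0.    1.03 -1.2 ]
R [[-0.001, 0.443, 0.897], [0.0, 0.897, -0.443], [-1.0, 0.0, -0.001]] yaw y 63.73 Ftool [ 0.11  1.52 -0.25]
t 8.55 pos [0.5152 0.0223 0.2807] w 0.0554 F [1.42 1.54 1.45] M [ 0.23 -0.15  0.06] j [-0.09  0.29  1.82  0.    1.03 -1.2 ]
R [[-0.0, 0.442, 0.897], [0.0, 0.897, -0.442], [-1.0, 0.0, -0.001]] yaw y 63.74 Ftool [-1.45  2.01  0.6 ]
```

View pics/t7.png

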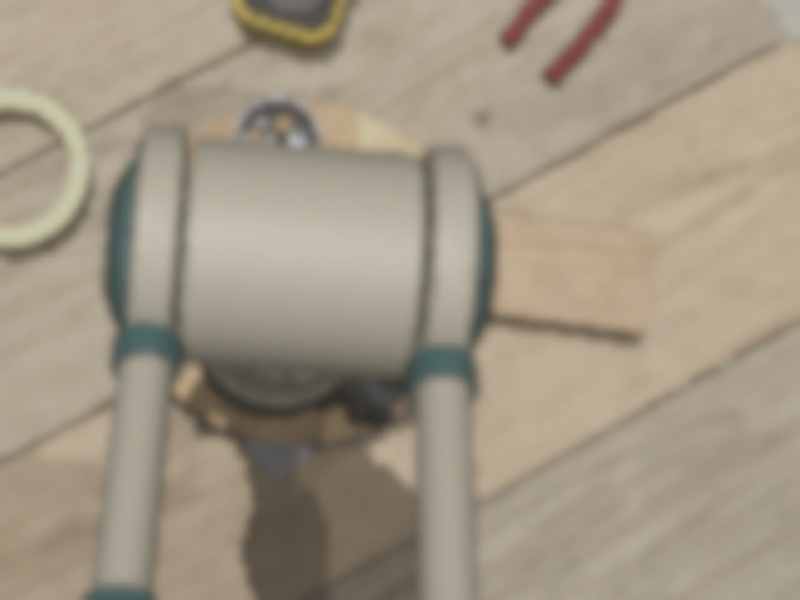

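>>> {"api": "arm_command", "payload": {"targets": [{"dp": [0, -0.0018, 0.0002], "turn": [-1.5, 0, 0], "grip": 0.3}, {"dp": [0, -0.0018, 0.0002], "turn": [-1.5, 0, 0], "grip": 0.3}, {"dp": [0, -0.0018, 0.0002], "turn": [-1.5, 0, 0], "grip": 0.3}, {"dp": [0, -0.0018, 0.0002], "turn": [-1.5, 0, 0], "grip": 0.3}, {"dp": [0, -0.0018, 0.0002], "turn": [-1.5, 0, 0], "grip": 0.3}, {"dp": [0, -0.0018, 0.0002], "turn": [-1.5, 0, 0], "grip": 0.3}, {"dp": [0, -0.0018, 0.0002], "turn": [-1.5, 0, 0], "grip": 0.3}]}}

```text
clock: 9.3
position: [0.5119, 0.0099, 0.2806]
ee_rot: [0.7, 0.096, 0.701, -0.096]
contact_force: [0.5, 2.5, 0.6]
width: 0.0555
```

```bash
python3 -c "
from h import *
chk('s8')"
```

```text
t 9.3 pos [0.5119 0.0099 0.2806] w 0.0555 F [0.54 2.52 0.63] M [ 0.37 -0.04 -0.04] j [-0.12  0.29  1.83  0.    1.03 -1.41]
R [[-0.0, 0.27, 0.963], [0.0, 0.963, -0.27], [-1.0, 0.0, -0.0]] yaw y 74.35 Ftool [-0.63  2.57 -0.16]
phi 164.3546639075915 dp to tin centre [ 0.0007  0.0062 -0.    ]
```

>>> {"api": "arm_command", "payload": {"targets": [{"dp": [0, -0.0009, 9e-05], "turn": [-0.75, 0, 0], "grip": 0.3}, {"dp": [0, -0.0009, 9e-05], "turn": [-0.75, 0, 0], "grip": 0.3}, {"dp": [0, -0.0009, 9e-05], "turn": [-0.75, 0, 0], "grip": 0.3}, {"dp": [0, -0.0009, 9e-05], "turn": [-0.75, 0, 0], "grip": 0.3}, {"dp": [0, -0.0009, 9e-05], "turn": [-0.75, 0, 0], "grip": 0.3}, {"dp": [0, -0.0009, 9e-05], "turn": [-0.75, 0, 0], "grip": 0.3}, {"dp": [0, -0.0009, 9e-05], "turn": [-0.75, 0, 0], "grip": 0.3}]}}

```text
clock: 10.05
position: [0.511, 0.0037, 0.2807]
ee_rot: [0.704, 0.064, 0.704, -0.064]
contact_force: [-0.5, 3.6, 1.2]
width: 0.0553
```

```bash
python3 -c "
from h import *
chk('s9')"
```

```text
t 10.05 pos [0.511  0.0037 0.2807] w 0.0553 F [-0.55  3.58  1.23] M [ 0.47  0.08 -0.04] j [-0.13  0.29  1.83  0.    1.03 -1.52]
R [[-0.0, 0.181, 0.983], [0.0, 0.983, -0.181], [-1.0, 0.0, -0.0]] yaw y 79.55 Ftool [-1.23  3.42 -1.19]
phi 169.54880837911674 dp to tin centre [ 0.0007  0.0063 -0.0001]
```

View pics/s9.png

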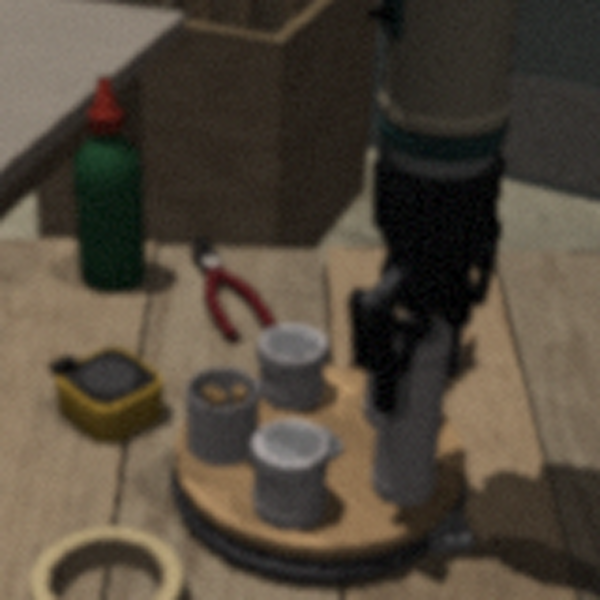

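>>> {"api": "arm_command", "payload": {"targets": [{"dp": [0, -0.0006, 5e-05], "turn": [-0.5, 0, 0], "grip": 0.3}, {"dp": [0, -0.0006, 5e-05], "turn": [-0.5, 0, 0], "grip": 0.3}, {"dp": [0, -0.0006, 5e-05], "turn": [-0.5, 0, 0], "grip": 0.3}, {"dp": [0, -0.0006, 5e-05], "turn": [-0.5, 0, 0], "grip": 0.3}]}}

```text
clock: 10.5
position: [0.5109, 0.0013, 0.2807]
ee_rot: [0.705, 0.052, 0.705, -0.052]
contact_force: [-0.8, 3.3, 1.0]
width: 0.0553
```

```bash
python3 -c "
from h import *
chk('s10')"
```

```text
t 10.5 pos [0.5109 0.0013 0.2807] w 0.0553 F [-0.78  3.32  1.02] M [0.44 0.08 0.05] j [-0.13  0.28  1.83  0.    1.03 -1.56]
R [[-0.0, 0.147, 0.989], [0.0, 0.989, -0.147], [-1.0, 0.0, -0.0]] yaw y 81.53 Ftool [-1.02  3.17 -1.26]
phi 171.52817876955166 dp to tin centre [ 0.0007  0.0063 -0.0001]
```

Not at the stop yet (171.5°, 3.2 N). Small steps now, with a reading after each.

>>> {"api": "arm_command", "payload": {"targets": [{"dp": [0, -0.0005, 3e-05], "turn": [-0.4, 0, 0], "grip": 0.3}, {"dp": [0, -0.0005, 3e-05], "turn": [-0.4, 0, 0], "grip": 0.3}]}}

```text
clock: 10.75
position: [0.5109, 0.0005, 0.2807]
ee_rot: [0.706, 0.048, 0.705, -0.047]
contact_force: [0.3, 5.8, -0.3]
width: 0.0553
```

>>> {"api": "arm_command", "payload": {"targets": [{"dp": [0, -0.0005, 3e-05], "turn": [-0.4, 0, 0], "grip": 0.3}, {"dp": [0, -0.0003, 3e-05], "turn": [-0.3, 0, 0], "grip": 0.3}]}}

```text
clock: 10.95
position: [0.5111, 0.0002, 0.2807]
ee_rot: [0.706, 0.044, 0.706, -0.043]
contact_force: [2.0, 7.3, 0.8]
width: 0.0555
```

>>> {"api": "arm_command", "payload": {"targets": [{"dp": [0, 0, 0], "turn": [0, 0, 0], "grip": 0.3}, {"dp": [0, 0, 0], "turn": [0, 0, 0], "grip": 0.3}]}}

```text
clock: 11.15
position: [0.5111, 0.0002, 0.2807]
ee_rot: [0.706, 0.044, 0.706, -0.043]
contact_force: [1.3, 6.8, 1.0]
width: 0.0557
```

```bash
python3 -c "
from h import *
chk('s11')
for i in range(3):
    im=manip.get_image('top'); s,R,p=status()
cv2.imwrite('pics/t11.png',cv2.resize(im[160:280,220:380,::-1],(800,600),interpolation=cv2.INTER_CUBIC))
"
```

```text
t 11.15 pos [5.111e-01 2.000e-04 2.807e-01] w 0.0557 F [1.34 6.8  0.99] M [ 0.92 -0.09  0.01] j [-0.14  0.28  1.83  0.    1.03 -1.59]
R [[0.001, 0.123, 0.992], [0.002, 0.992, -0.123], [-1.0, 0.002, 0.001]] yaw y 82.96 Ftool [-0.97  6.91  0.49]
phi 172.96009469988388 dp to tin centre [ 0.0007  0.0057 -0.0003]
t 11.25 pos [5.111e-01 2.000e-04 2.806e-01] w 0.0551 F [2.09 6.59 0.37] M [ 0.87 -0.08  0.02] j [-0.14  0.28  1.83  0.    1.03 -1.59]
R [[0.001, 0.123, 0.992], [0.002, 0.992, -0.123], [-1.0, 0.002, 0.001]] yaw y 82.96 Ftool [-0.35  6.8   1.27]
t 11.3 pos [5.111e-01 2.000e-04 2.806e-01] w 0.0552 F [0.71 6.39 0.53] M [ 0.91 -0.15 -0.01] j [-0.14  0.28  1.83  0.    1.03 -1.59]
R [[0.001, 0.123, 0.992], [0.002, 0.992, -0.123], [-1.0, 0.002, 0.001]] yaw y 82.96 Ftool [-0.52  6.43 -0.08]
t 11.35 pos [5.111e-01 2.000e-04 2.806e-01] w 0.0556 F [ 0.7   7.57 -0.16] M [ 0.9  -0.07 -0.02] j [-0.14  0.28  1.83  0.    1.03 -1.59]
R [[0.001, 0.123, 0.992], [0.002, 0.992, -0.123], [-1.0, 0.002, 0.001]] yaw y 82.96 Ftool [ 0.17  7.6  -0.23]
```

View pics/s11.png

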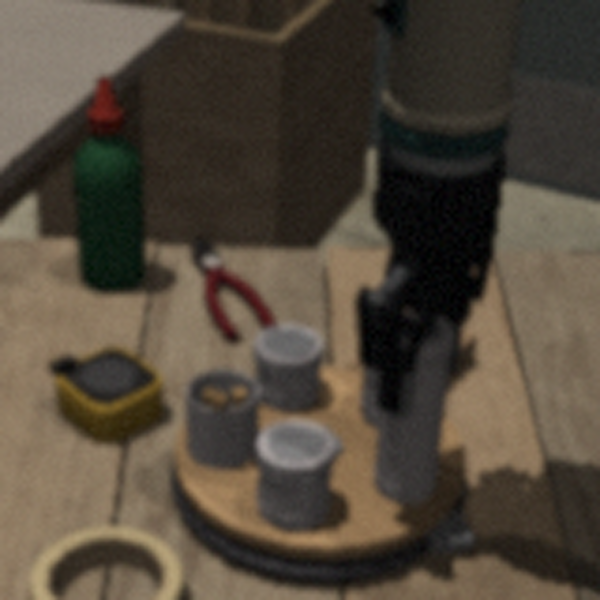

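View pics/t11.png

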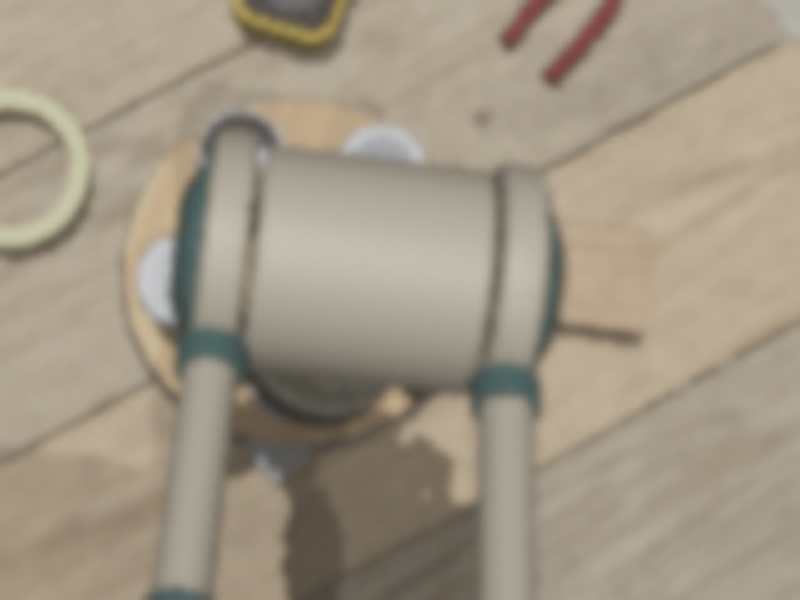

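```bash
python3 -c "
from h import *
f=160/600
for n,a,b in (('now',296,442),('now2',222,385),('now3',289,345)):
    X=plane('side',190+(a+.5)*f-.5,90+(b+.5)*f-.5,.092);d=X[:2]-C;print(n,X,np.hypot(*d),np.degrees(np.arctan2(d[1],d[0])))
for a,b in ((297,210),(543,264),(535,186)):
    X=plane('side',190+(a+.5)/5-.5,150+(b+.5)/5-.5,.092);d=X[:2]-C;print('start',X,np.hypot(*d),np.degrees(np.arctan2(d[1],d[0])))
"
```

```text
now [0.56489606 0.0638023  0.092     ] 0.06778581437277886 102.00905159442922
now2 [0.63639923 0.03260393 0.092     ] 0.0672826661705228 31.448913293190685
now3 [ 0.61921146 -0.03256624  0.092     ] 0.050208961617630325 -36.78558653604124
start [0.63752674 0.02974638 0.092     ] 0.06682221708979526 28.85337046769021
start [0.51102652 0.01043831 0.092     ] 0.06919388991375493 169.22303839140082
start [ 0.54096908 -0.0493729   0.092     ] 0.06036074569060911 -129.05458993020426
```

>>> {"api": "arm_command", "payload": {"targets": [{"dp": [0, -0.0002, 0], "turn": [0, 0, 0], "grip": 0.3}, {"dp": [0, 0, 0], "turn": [0, 0, 0], "grip": 0.3}, {"dp": [0, 0, 0], "turn": [0, 0, 0], "grip": 0.3}, {"dp": [0, 0, 0], "turn": [0, 0, 0], "grip": 0.3}]}}

```text
clock: 11.75
position: [0.5111, 0.0001, 0.2806]
ee_rot: [0.706, 0.044, 0.706, -0.043]
contact_force: [-0.1, 7.6, -0.2]
width: 0.0555
```

```bash
python3 -c "
from h import *
im=manip.get_image('top');s,R,p=status();print(p*1000)
cv2.imwrite('pics/t12.png',cv2.resize(im[160:280,220:380,::-1],(800,600),interpolation=cv2.INTER_CUBIC))
chk('s12');s,R,p=status();print(p*1000, abs(s['qd']).max())
"
```

```text
t 11.8 pos [5.111e-01 1.000e-04 2.807e-01] w 0.0555 F [ 1.04  7.09 -0.01] M [ 0.97 -0.08 -0.02] j [-0.14  0.28  1.83  0.    1.03 -1.59]
R [[0.001, 0.123, 0.992], [0.002, 0.992, -0.123], [-1.0, 0.003, 0.001]] yaw y 82.96 Ftool [0.03 7.17 0.17]
[5.11072852e+02 1.18638875e-01 2.80662930e+02]
t 11.8 pos [5.111e-01 1.000e-04 2.807e-01] w 0.0555 F [ 1.04  7.09 -0.01] M [ 0.97 -0.08 -0.02] j [-0.14  0.28  1.83  0.    1.03 -1.59]
R [[0.001, 0.123, 0.992], [0.002, 0.992, -0.123], [-1.0, 0.003, 0.001]] yaw y 82.96 Ftool [0.03 7.17 0.17]
phi 172.960034159559 dp to tin centre [ 0.0007  0.0057 -0.0003]
t 11.85 pos [5.111e-01 1.000e-04 2.807e-01] w 0.0556 F [0.37 6.77 0.92] M [ 0.98 -0.1  -0.04] j [-0.14  0.28  1.83  0.    1.03 -1.59]
R [[0.001, 0.123, 0.992], [0.002, 0.992, -0.123], [-1.0, 0.003, 0.001]] yaw y 82.96 Ftool [-0.9   6.77 -0.46]
[5.11089319e+02 1.27941736e-01 2.80653449e+02] 0.001604121861207581
```

View pics/t12.png

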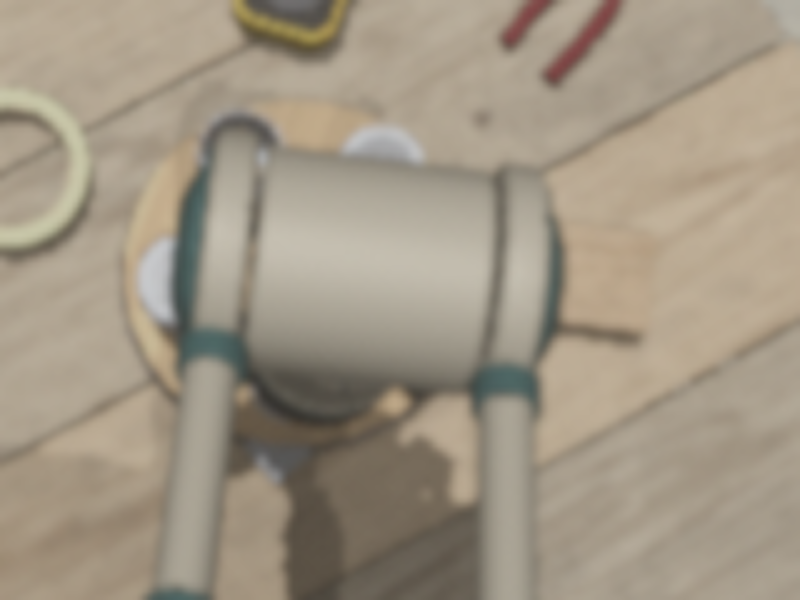

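```bash
python3 -c "
from rig import manip
print(manip.sign_off())"
```

```text
the job is handed in; nothing more can be done
None
```

I turned the carousel counter-clockwise to its stop and handed the job in at about 11.9 s with the gripper still holding it there. I pushed the tall tin round with one finger pad, the jaws loosely round the tin above the other tins. There was one short pause of about 0.4 s near 154° to check the force.

**At the stop:** the push rose from about 3 N to 7 N while the tin stopped moving. A further 0.2 mm nudge moved it less than 0.1 mm. It stayed still at about 7 N, roughly half of the 15 N that would skid the stand.

**Checks at the end:**
- **Stand and bystanders:** in the last top picture the nose was at the same place as before, within the blur. The tape roll, tape measure and offcut looked unmoved as far as they showed, since the arm covers part of the offcut.
- **Angle:** one side-view measurement of a neighbouring tin gave about 73° of turn, against 74.5° (1.3 rad) expected. The 1.3° difference is within my picture-reading error. The tool sat at about 173°, against 174° measured for the nose.
- **Readings that did not fit:** force readings were noisy by about 0.5–1 N. Mid-turn, sideways friction on the pad reached about 3 N, and I trimmed it out.

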